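# Put three flower pots back on their own saucers

## Robot

A 7-joint arm with a two-finger parallel gripper is mounted at the origin on the work surface. World frame = base frame: x ahead of the robot, y to its left, z up, the work surface at z = 0. Lengths are in m, angles in rad, forces in N, time in s.
With the tool pointing down it reaches from about 0.4 to 0.85 m from the base axis. Payload 10.4 kg.
Tool frame: the origin (TCP) lies at the very end of the fingers, on their centre line; the grasp point (between the pads) lies 19 mm behind it; z points along the fingers, y is the line along which they close (so a half turn about z gives the same grasp; the last joint's range is limited). The gripper opens to 85 mm and grips with 20 to 120 N. Pads are 22 mm wide; open, the fingers measure 114 mm over their backs; the gripper's body (76 mm by 85 mm) begins 54 mm behind the grasp point. The pads swing forward as they close: fully open they stand 13 mm farther back than shut.
Start: joints at [-1.144, 0.332, -0.065, 1.46, 0.022, 1.35, -0.088], TCP at [0.272, 0.563, 0.231] pointing down, gripper open.
Joint ranges: [-2.6, 2.6], [-0.5, 2.12], [-1.47, 1.34], [0.16, 2.42], [-1.27, 4.41], [0.06, 2.06], [-2.6, 2.6]. Speed limits (rad/s): [2.22, 2.22, 2.79, 2.79, 3.14, 3.14, 3.14].

## Interface

Orientations are given as a rotation vector (axis times angle).
In Python, from workcell import readout, get_image, camera_model, hand_in gives the robot as it stands. The module is installed in compiled form; this text tells all that it offers.
- The arm moves only by the shell command python3 -m pendant 'ROWS' [OPENING]. ROWS is JSON, a list that holds one entry, the list of rows, each a list of 4 numbers: the shift along the tool's x, y, z in mm, then the turn about the tool's z in rad. In form: [[[x, y, z, yaw], ...]]. A call has 1 to 8 rows; each row is the pose to reach, as a shift and turn from the pose commanded when the call began, along the tool's axes at that moment; what a row does not reach only later rows make up. A row lasts 1/12 s, in which the tool goes at most 41.7 mm and 7.16 degrees, less where a joint would pass 70% of its speed; a pose out of reach is approached as far as the arm can. A call with a gripper value outside its range is refused whole. OPENING is the opening, from -1 (shut) to 1 (fully open), so that 0 is half open, set as the call begins (- or left out, the last holds). The fingers move at their own pace and stop on an object; the grip force is fixed at half the most. Time passes only in rows, so rows that repeat a pose let the fingers close. It gives the time, the measured TCP pose, the force, the opening and the grip force at its end, in the units of the state.
- readout.get_state(): the state, without advancing time (a new reading comes with each control period).
- get_image(name): name is "scene" or "top" or "wrist"; returns (picture, depth): 384x512x3 uint8, red, green, blue; 384x512 float32, m along the optical axis (not along the pixel's ray), 0 where there is no reading.
- camera_model(name): a dict with "mtx" (3x3 intrinsics, pixels), "dist" ([k1, k2, p1, p2, k3] as OpenCV has them; the pictures are not rectified), "T" (4x4, takes a point from camera to world coordinates); the wrist camera has in their place "T_tool_cam" (4x4, takes a point from camera to tool coordinates, whose origin is the TCP and whose axes are the flange's). Camera axes: x right, y down, z forward; pixel columns grow to the right and rows downward; lengths in m; the calibration is good to about 2 mm. A picture is of the moment at which its call begins: read the wrist's pose just before it. camera_model takes no time and is no camera call.
- hand_in(): hands the job in; it is judged then, once.
The state is a dict: "clock": time; "joints": joint angles; "qvel": joint speeds; "joint_torque": joint torques, N m; "tool_pos": TCP position; "tool_rot": TCP orientation; "contact_force": force on the tool from outside, world axes, zero at the start; "moment": the same for the moment, N m; "gripper_width": finger opening in m; "gripper_force": force on a finger pad.
Only numpy, scipy, OpenCV 4.12 (cv2) and the standard library are available. Lean on these libraries where they do the work, as an engineer would, in place of code of your own. Each camera call takes 0.05 s, during which the arm holds its last target. There are 200 camera calls.

## Task

The three terracotta flower pots are standing in each other's saucers: rearrange them so that each pot stands upright in the middle of the saucer of its own shape (round in round, square in square, oblong in oblong), the square and the oblong pot lined up with their saucers' sides. The empty plaster bat is free for parking a pot on the way. Keep the pots upright, set them down gently because fired clay chips, and do not disturb the bowl, the mug or the glaze jar.

Things in the scene. Friction and masses are not known exactly. Their poses are not given: they have to be found in the camera images.
- pot_round: Loose round terracotta flower pot, an upright open cylinder, 64 mm in outer diameter, 70 mm tall, wall 5 mm, about 0.2 kg. Origin: centre of its underside; z up.
- pot_square: Loose square terracotta flower pot, straight-sided and open at the top, 60 x 60 mm outside, 66 mm tall, wall 5 mm, about 0.22 kg. Origin: centre of its underside; x and y at right angles to its sides, z up.
- pot_oblong: Loose oblong (rectangular) terracotta flower pot, straight-sided and open at the top, 86 mm long along its x, 46 mm wide along its y, 60 mm tall, wall 5 mm, about 0.22 kg. Origin: centre of its underside; z up.
- saucer_round: Round grey stoneware saucer, does not move: 120 mm outer diameter, low upright rim 5 mm thick, rim top 12 mm above the table, inside 110 mm across, inner floor 5 mm above the table. Origin: centre of its underside, on the table. At the start one of the wrong pots stands in it.
- saucer_square: Square grey stoneware saucer, does not move: 104 x 104 mm outside, low rim 5 mm thick, rim top 12 mm above the table, inside 94 x 94 mm, inner floor 5 mm above the table. Origin: centre of its underside, on the table; x and y at right angles to its sides. At the start one of the wrong pots stands in it.
- saucer_oblong: Oblong (rectangular) grey stoneware saucer, does not move: 138 mm along its x and 94 mm along its y outside, low rim 5 mm thick, rim top 12 mm above the table, inside 128 x 84 mm, inner floor 5 mm above the table. Origin: centre of its underside, on the table. At the start one of the wrong pots stands in it.
- bat: Flat white plaster disc (a potter's bat), does not move, 150 mm in diameter, flat top 15 mm above the table, empty at the start: the free spot on which a pot can be parked. Origin: centre of its underside, on the table.
- bowl: Bystander, loose: off-white bowl, 110 mm in diameter at the rim, 50 mm tall. Origin: centre of its underside. Leave it alone.
- mug: Bystander, loose: blue-glazed mug, 72 mm in diameter, 80 mm tall, with a handle on its +y side reaching about 30 mm further out. Origin: centre of its underside. Leave it alone.
- glaze_jar: Bystander, loose: closed jar with a dark cap, 72 mm in diameter, 100 mm tall. Origin: centre of its underside. Leave it alone. (Other fixed studio things, such as a stack of bats, a bucket, a tool pot and a banding wheel, stand at the edges of the table, at least 0.7 m ahead of the base or 0.5 m to its side, up to 0.2 m tall.)

How it is judged:
By the outcome, as a careful person would: the job done as asked, in the order asked, and still so for the second after the job is handed in, with the robot touching nothing.
It also fails if it takes over 112 s, if anything falls off the work surface, if the arm or the gripper's body presses on something with over 40 N, if the wrist force passes 120 N, or if a joint passes its speed limit or range.

## Working session

There is one attempt and no reset: what is moved stays moved. The work goes in short steps, Python scripts to look and compute and a shell command to move; the robot and the scene stay as the last step left them, time stands still between calls to the robot, and variables do not carry over. Pictures are saved under pics/ and viewed, at most 14 in all, crops included, and the job is handed in when it is done.

```bash
mkdir -p pics; python3 - <<'E'
from workcell import readout,get_image,camera_model
import cv2,numpy as np
s=readout.get_state();print(s)
for n in("top","scene"):
    p,d=get_image(n);cv2.imwrite(f"pics/{n}0.png",p[...,::-1]);np.savez(f"{n}0.npz",p=p,d=d)
    print(n,camera_model(n))
print(camera_model("wrist"))
E
```

```text
{'clock': 0.0, 'joints': array([-1.14357887,  0.33286631, -0.06470447,  1.46091725,  0.02160144,
        1.34988075, -0.08850333]), 'qvel': array([-0.00153355,  0.0011938 , -0.00066996, -0.00018099, -0.00013394,
       -0.00037717,  0.00087291]), 'joint_torque': array([-7.81808048e-04, -6.25446796e+01,  4.85885376e-02, -3.91592002e+01,
        1.61263818e-02,  1.01758976e-02,  5.48337226e-06]), 'tool_pos': array([0.2715967 , 0.56250536, 0.2305309 ]), 'tool_rot': array([-7.00541630e-01, -3.06223730e+00,  2.12664936e-03]), 'contact_force': array([ 0.22216338, -0.39101454, -0.02489216]), 'moment': array([ 0.03143344, -0.01341917, -0.06479068]), 'gripper_force': 0.0, 'gripper_width': 0.0853697539217284}
top {'mtx': array([[359.08584913,   0.        , 253.56072608],
       [  0.        , 359.08584913, 192.84456154],
       [  0.        ,   0.        ,   1.        ]]), 'dist': array([-0.0003859,  0.       ,  0.       ,  0.       ,  0.       ]), 'T': array([[ 1.91554563e-02, -9.94729732e-01,  1.00726502e-01,
         4.33025493e-01],
       [-9.99816487e-01, -1.90331869e-02,  2.17484101e-03
[... 602 characters left out ...]
77753487, -0.62861698,  0.62166907],
       [ 0.        ,  0.        ,  0.        ,  1.        ]])}
{'mtx': array([[274.39801685,   0.        , 261.69683465],
       [  0.        , 274.39801685, 189.73604435],
       [  0.        ,   0.        ,   1.        ]]), 'dist': array([-0.05981421,  0.        ,  0.        ,  0.        ,  0.        ]), 'T_tool_cam': array([[-5.65141679e-04, -9.55388388e-01, -2.95351838e-01,
         7.55428390e-02],
       [ 9.99999830e-01, -5.82008310e-04, -3.08025935e-05,
        -4.07145188e-04],
       [-1.42468784e-04, -2.95351806e-01,  9.55388555e-01,
        -1.41462106e-01],
       [ 0.00000000e+00,  0.00000000e+00,  0.00000000e+00,
         1.00000000e+00]])}
```

View pics/top0.png

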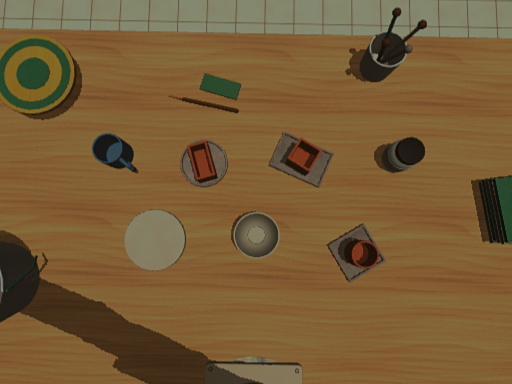

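View pics/scene0.png

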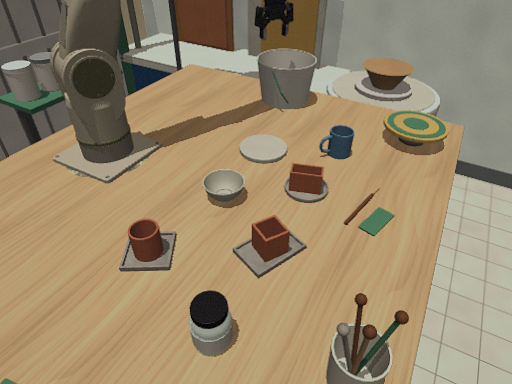

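The top view shows the oblong pot in the round saucer (204,162), the square pot in the oblong saucer (302,158) and the round pot in the square saucer (358,252). The bat is empty at (155,240), the bowl is at (256,235), the mug at (112,150) and the jar at (404,153). The scene view agrees.

```bash
cat > h.py <<'E'
import numpy as np,cv2
from scipy.spatial.transform import Rotation as Ro
from workcell import readout,get_image,camera_model
def tool():
    s=readout.get_state();T=np.eye(4);T[:3,:3]=Ro.from_rotvec(s["tool_rot"]).as_matrix();T[:3,3]=s["tool_pos"];return T
def cast(px,n,z,T=None):
    c=camera_model(n);T=c["T"] if T is None else T
    u=cv2.undistortPoints(np.float64(px).reshape(-1,1,2),c["mtx"],c["dist"])[:,0]
    r=np.c_[u,np.ones(len(u))]@T[:3,:3].T
    return T[:3,3]+r*((z-T[2,3])/r[:,2])[:,None]
def cloud(d,n,T=None):
    c=camera_model(n);T=c["T"] if T is None else T
    v,u=np.mgrid[:384,:512];px=np.stack([u,v],-1).reshape(-1,1,2).astype(float)
    q=cv2.undistortPoints(px,c["mtx"],c["dist"])[:,0]
    P=np.c_[q,np.ones(len(q))]*d.reshape(-1,1)
    return (P@T[:3,:3].T+T[:3,3]).reshape(384,512,3)
def rect(P):
    (c,s,a)=cv2.minAreaRect((P[:,:2]*1000).astype(np.float32))
    if s[0]<s[1]: s=s[::-1];a+=90
    return np.round(c,1),np.round(s,1),round((a+90)%180-90,1)   # mm, long-side angle deg
def go(x,y,z,ydir=None):
    """shift in tool mm, turn rad to put TCP at x,y,z (mm), tool y axis along ydir (deg, mod 180)"""
    T=tool();p=T[:3,:3].T@(np.array([x,y,z])/1000-T[:3,3])*1000
    a=0
    if ydir is not None:
        cur=np.degrees(np.arctan2(T[1,1],T[0,1]));a=-np.radians((ydir-cur+90)%180-90)
    print("go",np.round(p,1),"turn",round(a,3),"alt",round(a-np.sign(a)*np.pi,3),"j7",round(readout.get_state()["joints"][6],2))
E
python3 - <<'E'
from h import *
f=np.load("top0.npz");p,d=f["p"],f["d"];C=cloud(d,"top")
hsv=cv2.cvtColor(p,cv2.COLOR_RGB2HSV)
print("z table",np.median(C[280:300,300:340,2]))
for n,(u,v),h in(("oblong",(204,162),.065),("square",(302,157),.071),("round",(358,252),.075)):
    sub=np.zeros((384,512),bool);sub[v-45:v+45,u-45:u+45]=1
    top=sub&(abs(C[...,2]-h)<.012)
    px=np.argwhere(top)[:,::-1]
    print("pot",n,len(px),rect(cast(px,"top",h)),"z",np.median(C[top][:,2]))
    sa=sub&(C[...,2]>.004)&(C[...,2]<.03)&(hsv[...,1]<90)
    k,l,st,_=cv2.connectedComponentsWithStats(sa.astype(np.uint8));i=1+np.argmax(st[1:,4]);px=np.argwhere(l==i)[:,::-1]
    print("saucer",len(px),rect(cast(px,"top",.012)),np.round(np.array(cv2.minEnclosingCircle((cast(px,"top",.012)[:,:2]*1000).astype(np.float32))[0]),1))
for n,(u,v),h in(("bat",(155,240),.015),("bowl",(256,235),.05),("mug",(112,150),.08),("jar",(404,153),.1)):
    sub=np.zeros((384,512),bool);sub[v-35:v+35,u-35:u+35]=1
    m=sub&(abs(C[...,2]-h)<.008);px=np.argwhere(m)[:,::-1]
    print(n,len(px),np.round(cast(px,"top",h)[:,:2].mean(0)*1000))
go(500,0,300,90)
E
```

```text
z table -0.0008261521320763743
pot oblong 278 (array([594. , 135.3]), array([87.9, 46.5]), 17.1) z 0.06420111318057359
saucer 630 (array([592.1, 135.7]), array([117. , 108.7]), -70.1) [596. 137.]
pot square 255 (array([ 610.8, -107.5]), array([62.4, 59.8]), -30.9) z 0.07028512158386335
saucer 829 (array([ 610.5, -107.8]), array([136.5,  92.9]), 66.7) [ 610.5 -107.6]
pot round 240 (array([ 382.5, -244.2]), array([63.2, 63. ]), -44.6) z 0.0730739089031408
saucer 538 (array([ 381.5, -244.2]), array([103.8, 102.6]), -59.2) [ 381.7 -243.4]
bat 2947 [404. 250.]
bowl 363 [420.   0.]
mug 227 [616. 353.]
jar 610 [ 618. -344.]
go [-450.3 -407.4  -68.9] turn -0.45 alt 2.692 j7 -0.09
```

```bash
python3 - <<'E'
from h import *
go(594,135,160,107.1)
E
```

```text
go [-476.2 -244.8   70.9] turn -0.748 alt 2.393 j7 -0.09
```

```bash
python3 -m pendant '[[[-20,-10,0,-0.05],[-60,-30,0,-0.15],[-95,-50,0,-0.25],[-130,-68,0,-0.35],[-165,-86,0,-0.45],[-200,-104,0,-0.55],[-225,-117,0,-0.65],[-240,-123,0,-0.748]]]' 1; python3 - <<'E'
from h import *
go(594,135,160,107.1)
E
```

```text
clock: 0.77
tool_pos: [0.4368, 0.3436, 0.2312]
tool_rot: [-0.467, 3.106, -0.002]
contact_force: [0.8, 0.2, 0.3]
gripper_width: 0.0854
gripper_force: 0.0
go [ -88.9 -245.4   71.5] turn -0.0 alt 3.141 j7 1.12
```

```bash
python3 -m pendant '[[[-12,-33,10,0],[-26,-72,20,0],[-40,-111,31,0],[-54,-150,42,0],[-68,-189,53,0],[-82,-226,64,0],[-89,-245,71,0],[-89,-245,71,0]]]'; python3 - <<'E'
from h import *
go(594,135,20,107.1)
T=tool();p,d=get_image("wrist");cv2.imwrite("pics/w1.png",p[...,::-1])
C=cloud(d,"wrist",T@camera_model("wrist")["T_tool_cam"])
hsv=cv2.cvtColor(p,cv2.COLOR_RGB2HSV)
m=(C[...,2]>.055)&(C[...,2]<.075)&(d>0)&(hsv[...,1]>100)&(np.hypot(C[...,0]-.594,C[...,1]-.135)<.07)
px=np.argwhere(m)[:,::-1];print(len(px),rect(cast(px,"wrist",.065,T@camera_model("wrist")["T_tool_cam"])))
E
```

```text
clock: 1.43
tool_pos: [0.5931, 0.1324, 0.1579]
tool_rot: [0.454, -3.106, 0.006]
contact_force: [-0.4, 0.4, 0.9]
gripper_width: 0.0854
gripper_force: 0.0
go [ -2.    2.7 137.8] turn -0.008 alt 3.133 j7 1.61
1730 (array([592.7, 133.2]), array([86.8, 45.5]), 16.5)
```

View pics/w1.png

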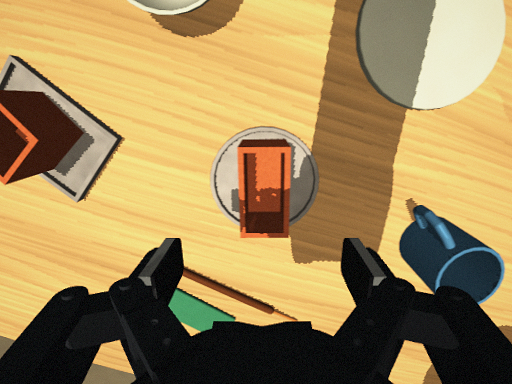

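The wrist view shows the oblong pot (265,188) square between the open fingers and in the round saucer, and it matches the top view. Next I lower and grip.

```bash
python3 -m pendant '[[[-1,1,20,0],[-1,2,50,0],[-1,2,80,0],[-1,2,105,0],[-1,2,122,0],[-1,2,133,0],[-1,2,138,0],[-1,2,138,0]]]' && python3 -m pendant '[[[0,0,0,0],[0,0,0,0],[0,0,0,0],[0,0,0,0],[0,0,0,0],[0,0,0,0],[0,0,0,0],[0,0,0,0]]]' -0.6
```

```text
clock: 2.15
tool_pos: [0.5912, 0.1426, 0.0218]
tool_rot: [0.468, -3.105, -0.0]
contact_force: [0.2, -0.5, -0.2]
gripper_width: 0.0857
gripper_force: 0.0
clock: 2.82
tool_pos: [0.5931, 0.1417, 0.0238]
tool_rot: [-0.465, 3.104, 0.0]
contact_force: [0.9, -2.0, 6.2]
gripper_width: 0.0454
gripper_force: 62.3
```

```bash
python3 -m pendant '[[[0,0,-4,0],[0,0,-15,0],[0,0,-30,0],[0,0,-45,0],[0,0,-55,0],[0,0,-60,0],[0,0,-60,0],[0,0,-60,0]]]'; python3 - <<'E'
from h import *
go(404,250,34.5)
E
```

```text
clock: 3.48
tool_pos: [0.5915, 0.142, 0.082]
tool_rot: [0.467, -3.106, -0.0]
contact_force: [-0.1, -0.1, -2.7]
gripper_width: 0.0454
gripper_force: 63.1
go [147.4 158.3  47.6] turn 0 alt 0.0 j7 1.62
```

```bash
python3 -m pendant '[[[10,11,0,0],[33,35,0,0],[60,64,0,0],[87,94,0,0],[112,120,0,0],[133,142,0,0],[144,154,0,0],[147,158,0,0]]]'; python3 -m pendant '[[[0,0,10,0],[0,0,25,0],[0,0,38,0],[0,0,44,0],[0,0,46,0],[0,0,47,0],[0,0,48,0],[0,0,48,0]]]'; python3 -m pendant '[[[0,0,0.5,0],[0,0,1,0],[0,0,1.5,0],[0,0,1.5,0],[0,0,1.5,0]]]'
```

```text
clock: 4.15
tool_pos: [0.4016, 0.2513, 0.0815]
tool_rot: [0.473, -3.104, 0.0]
contact_force: [0.5, 0.0, -2.7]
gripper_width: 0.0452
gripper_force: 63.1
clock: 4.82
tool_pos: [0.4054, 0.2498, 0.0346]
tool_rot: [-0.466, 3.106, 0.001]
contact_force: [-0.3, -0.7, -2.7]
gripper_width: 0.0455
gripper_force: 63.1
clock: 5.23
tool_pos: [0.4052, 0.2499, 0.0337]
tool_rot: [-0.466, 3.106, 0.001]
contact_force: [-3.8, -1.8, 6.4]
gripper_width: 0.0455
gripper_force: 64.3
```

```bash
python3 -m pendant '[[[0,0,0,0],[0,0,0,0],[0,0,0,0],[0,0,0,0],[0,0,0,0],[0,0,0,0]]]' 1; python3 -m pendant '[[[0,0,-15,0],[0,0,-45,0],[0,0,-80,0],[0,0,-110,0],[0,0,-125,0],[0,0,-130,0],[0,0,-130,0],[0,0,-130,0]]]'; python3 - <<'E'
from h import *
go(382,-244,160,30.8)
print(readout.get_state()["joints"].round(2))
p,d=get_image("top");cv2.imwrite("pics/top1.png",p[120:320,100:400,::-1].repeat(2,0).repeat(2,1))
np.savez("top1.npz",p=p,d=d)
E
```

```text
clock: 5.73
tool_pos: [0.4049, 0.2498, 0.0328]
tool_rot: [-0.467, 3.107, 0.0]
contact_force: [-0.1, -0.2, -0.9]
gripper_width: 0.0856
gripper_force: 0.0
clock: 6.4
tool_pos: [0.4045, 0.2495, 0.1618]
tool_rot: [0.467, -3.106, 0.001]
contact_force: [-0.0, -0.0, -1.0]
gripper_width: 0.085
gripper_force: 0.0
go [ 166.5 -465.1    2.1] turn 1.331 alt -1.81 j7 1.22
[-0.7   0.06  0.06  1.94 -0.    1.15  1.22]
```

View pics/top1.png

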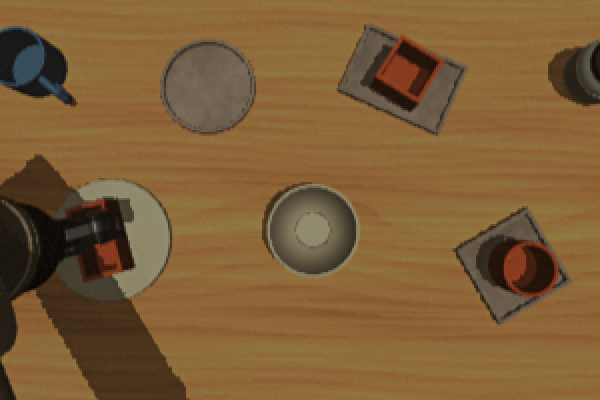

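The round saucer is empty, and the oblong pot stands on the bat. Next is the round pot, going by a waypoint ahead of the base.

```bash
python3 - <<'E'
from h import *
go(490,0,160)
f=np.load("top1.npz");p,d=f["p"],f["d"];C=cloud(d,"top");hsv=cv2.cvtColor(p,cv2.COLOR_RGB2HSV)
s=np.zeros((384,512),np.uint8);s[164-32:164+32,204-34:204+34]=1
m=(s>0)&(hsv[...,1]<90)&(C[...,2]>.004)
k,l,st,_=cv2.connectedComponentsWithStats(m.astype(np.uint8));i=1+np.argmax(st[1:,4])
P=cast(np.argwhere(l==i)[:,::-1],"top",.012);print(rect(P),cv2.minEnclosingCircle((P[:,:2]*1000).astype(np.float32)))
E
```

```text
go [  -8.7 -263.5    1.5] turn 0 alt 0.0 j7 1.22
(array([597.2, 138. ]), array([115.4, 114.5]), -88.5) ((595.9714965820312, 137.0167999267578), 58.89556121826172)
```

```bash
python3 -m pendant '[[[0,-15,0,0.05],[-2,-50,0,0.15],[-3,-90,0,0.27],[-5,-130,0,0.39],[-6,-170,0,0.51],[-7,-208,0,0.63],[-8,-240,0,0.74],[-8,-263,0,0.83]]]'; python3 -m pendant '[[[0,0,0,0.05],[0,0,0,0.05]]]'; python3 - <<'E'
from h import *
go(382,-244,160,30.8)
E
```

```text
clock: 7.12
tool_pos: [0.4895, -0.0037, 0.1617]
tool_rot: [-0.842, -3.026, 0.003]
contact_force: [0.1, 0.8, -0.0]
gripper_width: 0.0853
gripper_force: 0.0
clock: 7.28
tool_pos: [0.4892, -0.0017, 0.1615]
tool_rot: [-0.912, -3.005, 0.002]
contact_force: [-0.1, 0.5, -0.1]
gripper_width: 0.0853
gripper_force: 0.0
go [ -45.6 -261.     2. ] turn 0.444 alt -2.698 j7 0.92
```

```bash
python3 -m pendant '[[[-3,-17,0,0.05],[-10,-55,0,0.12],[-17,-95,0,0.2],[-24,-135,0,0.28],[-31,-175,0,0.35],[-38,-213,0,0.41],[-43,-243,2,0.444],[-45,-261,2,0.444]]]'; python3 -m pendant '[[[0,0,0,0],[0,0,0,0],[0,0,0,0]]]'; python3 - <<'E'
from h import *
go(382,-244,21,30.8)
T=tool();p,d=get_image("wrist");W=T@camera_model("wrist")["T_tool_cam"]
C=cloud(d,"wrist",W);hsv=cv2.cvtColor(p,cv2.COLOR_RGB2HSV)
m=(C[...,2]>.064)&(C[...,2]<.086)&(d>0)&(hsv[...,1]>100)&(np.hypot(C[...,0]-.382,C[...,1]+.244)<.06)
px=np.argwhere(m)[:,::-1];P=cast(px,"wrist",.075,W);print(len(px),rect(P))
m=(C[...,2]<.03)&(C[...,2]>.004)&(d>0)&(hsv[...,1]<90)&(np.hypot(C[...,0]-.382,C[...,1]+.244)<.085)
k,l,st,_=cv2.connectedComponentsWithStats(m.astype(np.uint8));i=1+np.argmax(st[1:,4])
print(rect(cast(np.argwhere(l==i)[:,::-1],"wrist",.012,W)))
E
```

```text
clock: 7.95
tool_pos: [0.3815, -0.2447, 0.1601]
tool_rot: [-1.547, -2.733, 0.0]
contact_force: [-0.2, -0.9, 0.6]
gripper_width: 0.0854
gripper_force: 0.0
clock: 8.2
tool_pos: [0.3841, -0.241, 0.1604]
tool_rot: [-1.539, -2.738, -0.0]
contact_force: [0.4, 0.3, 0.1]
gripper_width: 0.0852
gripper_force: 0.0
go [ -1.6  -3.3 139.4] turn 0.009 alt -3.132 j7 1.0
1449 (array([ 380.7, -247.3]), array([64. , 61.9]), -86.3)
(array([ 380.6, -247.3]), array([103.3, 103.3]), 31.0)
```

```bash
python3 -m pendant '[[[-1,-2,20,0.01],[-3,-4.5,50,0.01],[-3,-4.5,80,0.01],[-3,-4.5,105,0.01],[-3,-4.5,122,0.01],[-3,-4.5,133,0.01],[-3,-4.5,139,0.01],[-3,-4.5,139,0.01]]]' && python3 -m pendant '[[[0,0,0,0],[0,0,0,0],[0,0,0,0],[0,0,0,0],[0,0,0,0],[0,0,0,0],[0,0,0,0]]]' -0.3 && python3 -m pendant '[[[0,0,-4,0],[0,0,-15,0],[0,0,-35,0],[0,0,-65,0],[0,0,-95,0],[0,0,-115,0],[0,0,-125,0],[0,0,-125,0]]]'; python3 - <<'E'
from h import *
go(500,0,146);go(596.5,137.5,146)
E
```

```text
clock: 8.92
tool_pos: [0.3816, -0.2462, 0.0211]
tool_rot: [-1.553, -2.729, 0.001]
contact_force: [0.1, 0.4, 0.7]
gripper_width: 0.0854
gripper_force: 0.0
clock: 9.5
tool_pos: [0.3825, -0.2471, 0.0232]
tool_rot: [1.554, 2.728, 0.002]
contact_force: [-2.5, 1.2, 8.9]
gripper_width: 0.0641
gripper_force: 63.9
clock: 10.17
tool_pos: [0.3829, -0.2475, 0.1493]
tool_rot: [1.553, 2.726, 0.003]
contact_force: [0.0, -0.6, -1.8]
gripper_width: 0.0637
gripper_force: 66.4
go [153.3 226.9   3.7] turn 0 alt 0.0 j7 1.02
go [222.4 380.    4.1] turn 0 alt 0.0 j7 1.02
```

```bash
python3 -m pendant '[[[5,8,0,0],[17,29,0,0],[36,61,0,0],[54,93,0,0],[73,125,0,0],[91,157,0,0],[109,188,0,0],[128,219,0,0]]]'; python3 -m pendant '[[[19,31,0,0],[37,62,0,0],[55,94,0,0],[72,123,0,0],[84,145,0,0],[91,156,0,0],[94,161,0,0],[94,161,0,0]]]';python3 -m pendant '[[[0,0,0,0],[0,0,0,0],[0,0,0,0]]]'; python3 - <<'E'
from h import *
go(596.5,137.5,23)
E
```

```text
clock: 10.83
tool_pos: [0.5044, -0.0228, 0.1448]
tool_rot: [-1.554, -2.728, 0.003]
contact_force: [0.0, -0.5, -1.6]
gripper_width: 0.0639
gripper_force: 66.3
clock: 11.5
tool_pos: [0.5947, 0.1384, 0.1452]
tool_rot: [-1.553, -2.729, 0.003]
contact_force: [-0.6, 0.0, -1.3]
gripper_width: 0.0638
gripper_force: 66.3
clock: 11.75
tool_pos: [0.5951, 0.1361, 0.147]
tool_rot: [1.558, 2.728, -0.0]
contact_force: [0.4, 0.1, -1.5]
gripper_width: 0.0641
gripper_force: 66.3
go [  0.5   1.9 124. ] turn 0 alt 0.0 j7 0.32
```

```bash
python3 -m pendant '[[[0,1,15,0],[0.5,1.5,45,0],[0.5,1.5,75,0],[0.5,1.5,98,0],[0.5,1.5,112,0],[0.5,1.5,118,0],[0.5,1.5,120,0],[0.5,1.5,120,0]]]';python3 -m pendant '[[[0,0,1,0],[0,0,1.5,0],[0,0,2,0],[0,0,2.5,0],[0,0,3,0],[0,0,3,0]]]'
```

```text
clock: 12.42
tool_pos: [0.5967, 0.1385, 0.0274]
tool_rot: [1.556, 2.729, 0.001]
contact_force: [-0.0, -0.2, -1.9]
gripper_width: 0.0643
gripper_force: 66.4
clock: 12.92
tool_pos: [0.5965, 0.139, 0.0239]
tool_rot: [1.555, 2.73, 0.0]
contact_force: [-0.7, 0.3, -0.1]
gripper_width: 0.0638
gripper_force: 66.4
```

Contact is just starting. I'll lower by half millimetres until it is set down.

```bash
python3 -m pendant '[[[0,0,0.5,0],[0,0,1,0],[0,0,1,0],[0,0,1,0]]]'; python3 -m pendant '[[[0,0,0,0],[0,0,0,0],[0,0,0,0],[0,0,0,0],[0,0,0,0],[0,0,0,0]]]' 1; python3 -m pendant '[[[0,0,-15,0],[0,0,-45,0],[0,0,-80,0],[0,0,-110,0],[0,0,-130,0],[0,0,-137,0],[0,0,-137,0],[0,0,-137,0]]]'; python3 - <<'E'
from h import *
go(611,-107,160,59.1);go(611,-107,160,-30.9)
T=tool();p,d=get_image("wrist");W=T@camera_model("wrist")["T_tool_cam"]
cv2.imwrite("pics/w2.png",p[...,::-1])
C=cloud(d,"wrist",W);hsv=cv2.cvtColor(p,cv2.COLOR_RGB2HSV)
m=(C[...,2]>.064)&(C[...,2]<.086)&(d>0)&(hsv[...,1]>100)&(np.hypot(C[...,0]-.597,C[...,1]-.137)<.06)
print(rect(cast(np.argwhere(m)[:,::-1],"wrist",.075,W)))
m=(C[...,2]<.03)&(C[...,2]>.004)&(d>0)&(hsv[...,1]<90)&(np.hypot(C[...,0]-.597,C[...,1]-.137)<.075)
k,l,st,_=cv2.connectedComponentsWithStats(m.astype(np.uint8));i=1+np.argmax(st[1:,4])
P=cast(np.argwhere(l==i)[:,::-1],"wrist",.012,W);print(rect(P),cv2.minEnclosingCircle((P[:,:2]*1000).astype(np.float32)))
E
```

```text
clock: 13.25
tool_pos: [0.5964, 0.139, 0.0233]
tool_rot: [-1.555, -2.729, -0.0]
contact_force: [-3.7, -0.6, 5.6]
gripper_width: 0.0639
gripper_force: 66.9
clock: 13.75
tool_pos: [0.5964, 0.139, 0.0227]
tool_rot: [-1.555, -2.73, -0.0]
contact_force: [-0.5, -0.4, -0.5]
gripper_width: 0.0855
gripper_force: 0.0
clock: 14.42
tool_pos: [0.5961, 0.139, 0.1589]
tool_rot: [-1.555, -2.729, 0.001]
contact_force: [0.3, 0.1, -0.5]
gripper_width: 0.0853
gripper_force: 0.0
go [-219.2 -112.6   -1.1] turn -0.496 alt 2.645 j7 0.32
go [-219.2 -112.6   -1.1] turn 1.074 alt -2.067 j7 0.32
(array([595.8, 139.4]), array([63.6, 62.2]), -86.1)
(array([596.3, 135.5]), array([117.4, 117.1]), 78.9) ((596.4619140625, 135.69888305664062), 59.275997161865234)
```

View pics/w2.png

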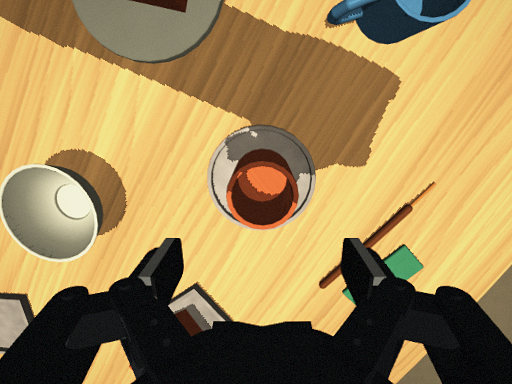

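The round pot stands upright inside its saucer near the middle, at (262,188). I'll check its centring later from the top. Next is the square pot.

```bash
python3 -m pendant '[[[-15,-8,0,-0.05],[-50,-26,0,-0.12],[-87,-44,0,-0.2],[-124,-63,0,-0.28],[-161,-82,0,-0.36],[-193,-98,0,-0.43],[-211,-109,0,-0.496],[-219,-112,0,-0.496]]]'; python3 -m pendant '[[[0,0,0,0],[0,0,0,0],[0,0,0,0]]]'; python3 - <<'E'
from h import *
T=tool();p,d=get_image("wrist");W=T@camera_model("wrist")["T_tool_cam"]
C=cloud(d,"wrist",W);hsv=cv2.cvtColor(p,cv2.COLOR_RGB2HSV)
r=np.hypot(C[...,0]-.611,C[...,1]+.107)
m=(C[...,2]>.060)&(C[...,2]<.082)&(d>0)&(hsv[...,1]>100)&(r<.06)
P=rect(cast(np.argwhere(m)[:,::-1],"wrist",.071,W));print(P)
m=(C[...,2]<.03)&(C[...,2]>.004)&(d>0)&(hsv[...,1]<90)&(r<.09)
k,l,st,_=cv2.connectedComponentsWithStats(m.astype(np.uint8));i=1+np.argmax(st[1:,4])
print(rect(cast(np.argwhere(l==i)[:,::-1],"wrist",.012,W)))
go(611,-107.5,21,59.1);print(T[:3,3])
p,d=get_image("top");np.savez("top2.npz",p=p,d=d);C=cloud(d,"top")
r=np.hypot(C[...,0]-.597,C[...,1]-.137);hsv=cv2.cvtColor(p,cv2.COLOR_RGB2HSV)
m=(C[...,2]>.064)&(C[...,2]<.086)&(r<.07);print(rect(cast(np.argwhere(m)[:,::-1],"top",.075)))
m=(C[...,2]<.03)&(C[...,2]>.004)&(hsv[...,1]<90)&(r<.075)
P=cast(np.argwhere(m)[:,::-1],"top",.012);print(rect(P),cv2.minEnclosingCircle((P[:,:2]*1000).astype(np.float32)))
E
```

```text
clock: 15.13
tool_pos: [0.6101, -0.1117, 0.158]
tool_rot: [-0.841, -3.025, 0.004]
contact_force: [0.4, -0.1, 0.2]
gripper_width: 0.0853
gripper_force: 0.0
clock: 15.38
tool_pos: [0.6118, -0.1039, 0.159]
tool_rot: [-0.835, -3.027, -0.001]
contact_force: [-0.6, 1.2, 0.5]
gripper_width: 0.0858
gripper_force: 0.0
(array([ 609.7, -109.9]), array([61.4, 59.9]), -30.9)
(array([ 610.7, -110.4]), array([137.3,  94. ]), 66.8)
go [ -1.3  -3.6 138.2] turn 0.002 alt -3.14 j7 1.23
[ 0.61175869 -0.10392592  0.15896406]
(array([595.8, 139.6]), array([63.1, 61.5]), -88.9)
(array([596. , 136.7]), array([116.9, 115.2]), 45.9) ((596.4765625, 136.9897003173828), 58.99515914916992)
```

```bash
python3 -m pendant '[[[0,0,0,0],[0,0,0,0],[0,0,0,0]]]'; python3 -c "
from h import *
go(610.5,-108.5,21,59.1)"
```

```text
clock: 15.73
tool_pos: [0.6118, -0.106, 0.1598]
tool_rot: [0.837, 3.028, 0.0]
contact_force: [-0.2, 0.7, 0.2]
gripper_width: 0.0855
gripper_force: 0.0
go [ -0.2  -2.8 138.8] turn 0.0 alt -3.141 j7 1.23
```

```bash
python3 -m pendant '[[[0,-1,20,0],[0,-2.5,50,0],[0,-2.5,80,0],[0,-2.5,105,0],[0,-2.5,122,0],[0,-2.5,133,0],[0,-2.5,139,0],[0,-2.5,139,0]]]' && python3 -m pendant '[[[0,0,0,0],[0,0,0,0],[0,0,0,0],[0,0,0,0],[0,0,0,0],[0,0,0,0],[0,0,0,0]]]' -0.3 && python3 -m pendant '[[[0,0,-4,0],[0,0,-15,0],[0,0,-35,0],[0,0,-65,0],[0,0,-95,0],[0,0,-105,0],[0,0,-105,0],[0,0,-105,0]]]'; python3 - <<'E'
from h import *
go(381.3,-245.7,126,30.9)
E
```

```text
clock: 16.4
tool_pos: [0.61, -0.1086, 0.02]
tool_rot: [-0.837, -3.027, 0.0]
contact_force: [-0.4, 0.6, 0.8]
gripper_width: 0.0854
gripper_force: 0.0
clock: 16.98
tool_pos: [0.6115, -0.1089, 0.0224]
tool_rot: [0.837, 3.025, 0.001]
contact_force: [-0.1, 0.2, 6.8]
gripper_width: 0.0591
gripper_force: 65.8
clock: 17.65
tool_pos: [0.6103, -0.1085, 0.1257]
tool_rot: [0.837, 3.028, 0.001]
contact_force: [0.5, 0.8, -2.9]
gripper_width: 0.0595
gripper_force: 65.2
go [ 126.  -235.4   -0.5] turn 0.492 alt -2.65 j7 1.24
```

```bash
python3 -m pendant '[[[6,-11,0,0.03],[20,-38,0,0.1],[38,-70,0,0.17],[57,-106,0,0.25],[75,-141,0,0.33],[92,-171,0,0.41],[104,-194,0,0.47],[108,-203,0,0.492]]]'; python3 -m pendant '[[[0,0,0,0],[0,0,0,0],[0,0,0,0],[0,0,0,0],[0,0,0,0]]]'; python3 - <<'E'
from h import *
go(381.3,-245.7,126,30.9)
A=np.array([381.3,-245.7])/1000
def sau(n,W=None):
    p,d=get_image(n);C=cloud(d,n,W);hsv=cv2.cvtColor(p,cv2.COLOR_RGB2HSV)
    cv2.imwrite(f"pics/{n}3.png",p[...,::-1])
    m=(C[...,2]<.03)&(C[...,2]>.003)&(d>0)&(hsv[...,1]<90)&(np.hypot(C[...,0]-A[0],C[...,1]-A[1])<.085)
    k,l,st,_=cv2.connectedComponentsWithStats(m.astype(np.uint8));i=1+np.argmax(st[1:,4]);print(n,st[i,4],rect(cast(np.argwhere(l==i)[:,::-1],n,.012,W)))
sau("top");W=tool()@camera_model("wrist")["T_tool_cam"];sau("wrist",W)
E
```

```text
clock: 18.32
tool_pos: [0.4089, -0.2289, 0.1239]
tool_rot: [-1.558, -2.724, 0.001]
contact_force: [0.0, -1.2, -2.4]
gripper_width: 0.059
gripper_force: 65.3
clock: 18.73
tool_pos: [0.4141, -0.2266, 0.1254]
tool_rot: [-1.547, -2.734, 0.001]
contact_force: [-0.5, 0.3, -1.8]
gripper_width: 0.0593
gripper_force: 65.3
go [  0.6 -37.9  -0.5] turn 0.002 alt -3.14 j7 0.99
top 695 (array([ 376.2, -235.6]), array([101.9,  84.3]), 31.2)
wrist 6281 (array([ 380.6, -247.2]), array([103.7, 103. ]), -58.8)
```

View pics/wrist3.png

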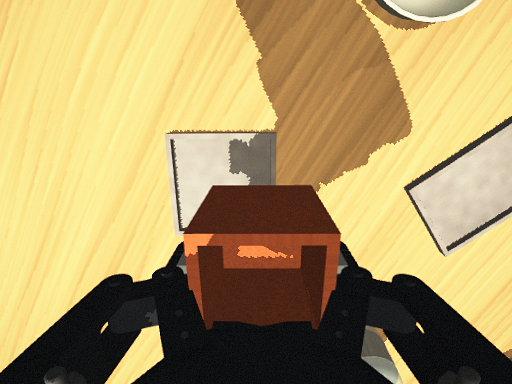

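The gripped square pot is in view at (262,280) with the empty square saucer ahead at (225,180), lined up. I'll finish the traverse and set it down.

```bash
python3 -m pendant '[[[0,-8,0,0],[0,-20,0,0],[0.5,-32,0,0],[0.5,-38,0,0],[0.5,-38,0,0],[0.5,-38,0,0],[0.5,-38,0,0]]]'; python3 -c "
from h import *
go(381,-246,23,30.9)"
```

```text
clock: 19.42
tool_pos: [0.3809, -0.2463, 0.1259]
tool_rot: [1.549, 2.732, 0.001]
contact_force: [0.1, -0.2, -1.7]
gripper_width: 0.0595
gripper_force: 65.3
go [  0.2   0.2 102.9] turn -0.0 alt 3.141 j7 1.04
```

```bash
python3 -m pendant '[[[0,0,15,0],[0,0,40,0],[0,0,65,0],[0,0,85,0],[0,0,96,0],[0,0,100,0],[0,0,101,0],[0,0,101,0]]]';python3 -m pendant '[[[0,0,0.5,0],[0,0,1,0],[0,0,1.5,0],[0,0,2,0],[0,0,2.5,0],[0,0,2.5,0]]]'
```

```text
clock: 20.08
tool_pos: [0.3811, -0.2464, 0.0251]
tool_rot: [1.549, 2.733, -0.0]
contact_force: [1.2, -0.5, -2.4]
gripper_width: 0.0594
gripper_force: 65.3
clock: 20.58
tool_pos: [0.3808, -0.2464, 0.0224]
tool_rot: [1.55, 2.733, 0.0]
contact_force: [0.3, 0.4, -2.0]
gripper_width: 0.0592
gripper_force: 65.3
```

```bash
python3 -m pendant '[[[0,0,0.5,0],[0,0,1,0],[0,0,1,0],[0,0,1,0]]]'; python3 -m pendant '[[[0,0,0.5,0],[0,0,0.5,0],[0,0,0.5,0]]]'
```

```text
clock: 20.92
tool_pos: [0.3808, -0.2464, 0.0223]
tool_rot: [-1.55, -2.732, -0.002]
contact_force: [-8.4, 4.5, 18.7]
gripper_width: 0.0597
gripper_force: 67.6
clock: 21.17
tool_pos: [0.3807, -0.2464, 0.0222]
tool_rot: [-1.55, -2.732, -0.002]
contact_force: [-11.5, 7.1, 29.0]
gripper_width: 0.0591
gripper_force: 68.6
```

```bash
python3 -m pendant '[[[0,0,-0.5,0],[0,0,-1,0],[0,0,-1,0]]]'; python3 -m pendant '[[[0,0,0,0],[0,0,0,0],[0,0,0,0],[0,0,0,0],[0,0,0,0],[0,0,0,0]]]' 1; python3 -m pendant '[[[0,0,-15,0],[0,0,-45,0],[0,0,-80,0],[0,0,-110,0],[0,0,-130,0],[0,0,-137,0],[0,0,-137,0],[0,0,-137,0]]]'; python3 - <<'E'
from h import *
A=(.381,-.246)
def ms(n,W=None):
    p,d=get_image(n);C=cloud(d,n,W);hsv=cv2.cvtColor(p,cv2.COLOR_RGB2HSV);r=np.hypot(C[...,0]-A[0],C[...,1]-A[1])
    m=(C[...,2]>.06)&(C[...,2]<.082)&(d>0)&(hsv[...,1]>100)&(r<.06);print(n,rect(cast(np.argwhere(m)[:,::-1],n,.071,W)))
    m=(C[...,2]<.03)&(C[...,2]>.003)&(d>0)&(hsv[...,1]<90)&(r<.085)
    k,l,st,_=cv2.connectedComponentsWithStats(m.astype(np.uint8));i=1+np.argmax(st[1:,4]);print(n,st[i,4],rect(cast(np.argwhere(l==i)[:,::-1],n,.012,W)))
W=tool()@camera_model("wrist")["T_tool_cam"];ms("wrist",W)
go(490,0,160)
E
```

```text
clock: 21.42
tool_pos: [0.3807, -0.2464, 0.0223]
tool_rot: [1.55, 2.733, 0.001]
contact_force: [-4.3, 3.0, 10.7]
gripper_width: 0.0594
gripper_force: 66.5
clock: 21.92
tool_pos: [0.3806, -0.2464, 0.0217]
tool_rot: [-1.55, -2.733, 0.0]
contact_force: [-0.3, 0.9, 0.0]
gripper_width: 0.0854
gripper_force: 0.0
clock: 22.58
tool_pos: [0.3804, -0.2462, 0.1581]
tool_rot: [-1.549, -2.733, -0.0]
contact_force: [0.4, 0.4, -0.4]
gripper_width: 0.0851
gripper_force: 0.0
wrist (array([ 379.7, -245.9]), array([60.9, 59.7]), -59.1)
wrist 3613 (array([ 380.3, -246.8]), array([103.5, 103. ]), 30.9)
go [154.7 220.7  -2.5] turn 0 alt 0.0 j7 1.01
```

The square pot is centred within 1 mm and aligned. Now to the oblong pot on the bat.

```bash
python3 -m pendant '[[[8,11,0,-0.05],[28,40,0,-0.14],[48,70,0,-0.23],[68,98,0,-0.32],[89,128,0,-0.42],[110,158,0,-0.52],[131,188,0,-0.62],[150,216,0,-0.7]]]'; python3 -m pendant '[[[0,0,0,-0.04],[0,0,0,-0.04],[0,0,0,-0.04]]]'; python3 - <<'E'
from h import *
go(405,250,162,107)
E
```

```text
clock: 23.3
tool_pos: [0.4887, -0.0036, 0.1574]
tool_rot: [-0.505, -3.099, 0.0]
contact_force: [0.9, -0.0, -0.0]
gripper_width: 0.0857
gripper_force: 0.0
clock: 23.55
tool_pos: [0.4882, -0.0065, 0.1575]
tool_rot: [-0.456, -3.106, 0.001]
contact_force: [0.5, -0.0, 0.6]
gripper_width: 0.0855
gripper_force: 0.0
go [153.4 221.8  -4.4] turn -0.588 alt 2.554 j7 1.22
```

```bash
python3 -m pendant '[[[9,13,0,-0.05],[29,43,0,-0.13],[51,74,-1,-0.22],[74,107,-2,-0.31],[97,140,-3,-0.4],[120,173,-4,-0.49],[141,204,-4,-0.56],[151,220,-4,-0.588]]]'; python3 -m pendant '[[[0,0,0,0],[0,0,0,0],[0,0,0,0],[0,0,0,0],[0,0,0,0]]]'; python3 - <<'E'
from h import *
W=tool()@camera_model("wrist")["T_tool_cam"];p,d=get_image("wrist");C=cloud(d,"wrist",W);hsv=cv2.cvtColor(p,cv2.COLOR_RGB2HSV)
m=(C[...,2]>.065)&(C[...,2]<.085)&(d>0)&(hsv[...,1]>100)&(np.hypot(C[...,0]-.405,C[...,1]-.25)<.07)
c,s,a=rect(cast(np.argwhere(m)[:,::-1],"wrist",.075,W));print(c,s,a)
go(*c,32,a+90)
p,d=get_image("top");C=cloud(d,"top");hsv=cv2.cvtColor(p,cv2.COLOR_RGB2HSV)
m=(C[...,2]<.03)&(C[...,2]>.003)&(hsv[...,1]<90)&(np.hypot(C[...,0]-.611,C[...,1]+.108)<.09)
k,l,st,_=cv2.connectedComponentsWithStats(m.astype(np.uint8));i=1+np.argmax(st[1:,4]);print(st[i,4],rect(cast(np.argwhere(l==i)[:,::-1],"top",.012)))
E
```

```text
clock: 24.22
tool_pos: [0.4051, 0.2512, 0.1627]
tool_rot: [0.476, -3.105, -0.002]
contact_force: [0.1, 0.2, -0.1]
gripper_width: 0.0856
gripper_force: 0.0
clock: 24.63
tool_pos: [0.4081, 0.246, 0.1627]
tool_rot: [0.459, -3.108, 0.0]
contact_force: [-0.2, 0.7, -0.6]
gripper_width: 0.0854
gripper_force: 0.0
[402.9 248.9] [86.3 45.9] 17.1
go [  4.2   4.  130.8] turn -0.005 alt 3.137 j7 1.23
1685 (array([ 610.5, -107.8]), array([136.7,  92.6]), 66.8)
```

```bash
python3 -m pendant '[[[1,1,20,0],[3,2.5,50,0],[3,2.5,80,0],[3,2.5,105,0],[3,2.5,120,0],[3,2.5,127,0],[3,2.5,130,0],[3,2.5,130,0]]]' && python3 -m pendant '[[[0,0,0,0],[0,0,0,0],[0,0,0,0],[0,0,0,0],[0,0,0,0],[0,0,0,0],[0,0,0,0],[0,0,0,0]]]' -0.6 && python3 -m pendant '[[[0,0,-4,0],[0,0,-15,0],[0,0,-35,0],[0,0,-65,0],[0,0,-95,0],[0,0,-105,0],[0,0,-105,0],[0,0,-105,0]]]'; python3 - <<'E'
from h import *
go(500,80,137);go(610.6,-109,137,156.75)
E
```

```text
clock: 25.4
tool_pos: [0.4043, 0.2487, 0.0329]
tool_rot: [0.463, -3.107, 0.0]
contact_force: [0.8, -0.2, 0.8]
gripper_width: 0.0855
gripper_force: 0.0
clock: 26.07
tool_pos: [0.4047, 0.2493, 0.0338]
tool_rot: [-0.463, 3.106, 0.001]
contact_force: [-0.4, 0.3, 5.4]
gripper_width: 0.0451
gripper_force: 61.9
clock: 26.73
tool_pos: [0.404, 0.2488, 0.1378]
tool_rot: [-0.463, 3.107, 0.001]
contact_force: [-0.5, 0.4, -2.9]
gripper_width: 0.0456
gripper_force: 61.7
go [ -42.6 -189.5    0.8] turn 0 alt 0.0 j7 1.22
go [ -93.2 -402.5    0.8] turn -0.869 alt 2.273 j7 1.22
```

```bash
python3 -m pendant '[[[-2,-10,0,0.06],[-7,-30,0,0.17],[-12,-53,0,0.29],[-18,-78,0,0.41],[-25,-105,0,0.53],[-31,-135,0,0.65],[-37,-160,0,0.76],[-41,-178,0,0.86]]]'; python3 -m pendant '[[[0,0,0,0.04],[0,0,0,0.04],[0,0,0,0.04]]]'; python3 - <<'E'
from h import *
go(610.6,-109,137,156.75)
E
```

```text
clock: 27.4
tool_pos: [0.495, 0.0876, 0.1358]
tool_rot: [-0.885, -3.012, 0.004]
contact_force: [0.6, 0.2, -2.2]
gripper_width: 0.0452
gripper_force: 61.7
clock: 27.65
tool_pos: [0.4942, 0.0907, 0.1362]
tool_rot: [-0.931, -2.998, 0.002]
contact_force: [-0.5, 0.5, -1.9]
gripper_width: 0.0453
gripper_force: 61.7
go [-209.   -98.6   -0.9] turn 1.375 alt -1.767 j7 0.73
```

```bash
python3 -m pendant '[[[-10,-5,0,0.06],[-30,-14,0,0.17],[-55,-26,0,0.29],[-82,-38,0,0.41],[-109,-51,0,0.53],[-134,-63,0,0.65],[-152,-72,0,0.76],[-160,-76,0,0.84]]]'; python3 -m pendant '[[[0,0,0,0.05],[0,0,0,0.05],[0,0,0,0.05]]]'; python3 - <<'E'
from h import *
go(610.6,-109,137,156.75)
E
```

```text
clock: 28.32
tool_pos: [0.584, -0.0651, 0.1368]
tool_rot: [2.082, 2.352, -0.002]
contact_force: [0.2, -0.2, -2.7]
gripper_width: 0.0455
gripper_force: 61.8
clock: 28.57
tool_pos: [0.5833, -0.0616, 0.1369]
tool_rot: [-2.128, -2.309, 0.001]
contact_force: [1.1, -0.1, -2.9]
gripper_width: 0.0452
gripper_force: 61.8
go [-49.5  23.4  -0.1] turn 0.487 alt -2.654 j7 0.23
```

```bash
python3 -m pendant '[[[-6,3,0,0.07],[-17,8,0,0.18],[-29,14,0,0.29],[-40,19,0,0.39],[-47,22,0,0.46],[-49,23,0,0.487],[-49,23,0,0.487],[-49,23,0,0.487]]]'; python3 -m pendant '[[[0,0,0,0],[0,0,0,0],[0,0,0,0],[0,0,0,0]]]'; python3 - <<'E'
from h import *
go(610.6,-109,25,156.75)
W=tool()@camera_model("wrist")["T_tool_cam"];p,d=get_image("wrist");C=cloud(d,"wrist",W);hsv=cv2.cvtColor(p,cv2.COLOR_RGB2HSV)
cv2.imwrite("pics/w4.png",p[...,::-1])
E
```

```text
clock: 29.23
tool_pos: [0.6103, -0.1088, 0.1375]
tool_rot: [-2.623, -1.728, 0.0]
contact_force: [-0.0, 0.3, -2.0]
gripper_width: 0.0451
gripper_force: 61.8
clock: 29.57
tool_pos: [0.6105, -0.1096, 0.1379]
tool_rot: [-2.626, -1.724, -0.001]
contact_force: [-0.1, -0.4, -3.2]
gripper_width: 0.045
gripper_force: 61.8
go [ 6.000e-01 -1.000e-01  1.129e+02] turn -0.003 alt 3.138 j7 -0.14
```

View pics/w4.png

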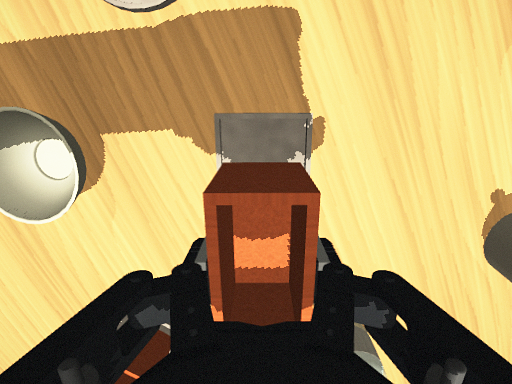

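The oblong pot (262,255) hangs over the oblong saucer, lined up. Next I lower it.

```bash
python3 -m pendant '[[[0.5,0,15,0],[0.5,0,42,0],[0.5,0,70,0],[0.5,0,93,0],[0.5,0,106,0],[0.5,0,111,0],[0.5,0,112,0],[0.5,0,112,0]]]';python3 -m pendant '[[[0,0,0.5,0],[0,0,1,0],[0,0,1.5,0],[0,0,2,0],[0,0,2,0],[0,0,2,0]]]'
```

```text
clock: 30.28
tool_pos: [0.6114, -0.1097, 0.0267]
tool_rot: [2.626, 1.722, 0.001]
contact_force: [-0.1, 0.0, -1.3]
gripper_width: 0.0456
gripper_force: 61.8
clock: 30.78
tool_pos: [0.6108, -0.1094, 0.024]
tool_rot: [2.627, 1.723, 0.0]
contact_force: [0.1, 1.0, -0.1]
gripper_width: 0.0456
gripper_force: 61.8
```

```bash
python3 -m pendant '[[[0,0,0.5,0],[0,0,0.5,0],[0,0,0.5,0]]]';  python3 -m pendant '[[[0,0,0,0],[0,0,0,0],[0,0,0,0],[0,0,0,0],[0,0,0,0],[0,0,0,0]]]' 1; python3 -m pendant '[[[0,0,-15,0],[0,0,-45,0],[0,0,-80,0],[0,0,-110,0],[0,0,-130,0],[0,0,-137,0],[0,0,-137,0],[0,0,-137,0]]]'; python3 - <<'E'
from h import *
W=tool()@camera_model("wrist")["T_tool_cam"];p,d=get_image("wrist");C=cloud(d,"wrist",W);hsv=cv2.cvtColor(p,cv2.COLOR_RGB2HSV)
r=np.hypot(C[...,0]-.6108,C[...,1]+.109)
m=(C[...,2]>.054)&(C[...,2]<.076)&(d>0)&(hsv[...,1]>100)&(r<.07);print(rect(cast(np.argwhere(m)[:,::-1],"wrist",.065,W)))
m=(C[...,2]<.03)&(C[...,2]>.003)&(d>0)&(hsv[...,1]<90)&(r<.09)
k,l,st,_=cv2.connectedComponentsWithStats(m.astype(np.uint8));i=1+np.argmax(st[1:,4]);print(st[i,4],rect(cast(np.argwhere(l==i)[:,::-1],"wrist",.012,W)))
go(596,139.3,160,30.9)
E
```

```text
clock: 31.03
tool_pos: [0.6108, -0.1094, 0.0239]
tool_rot: [-2.627, -1.723, -0.001]
contact_force: [-3.5, 1.2, 6.1]
gripper_width: 0.0454
gripper_force: 62.6
clock: 31.53
tool_pos: [0.6107, -0.1095, 0.0233]
tool_rot: [-2.627, -1.723, -0.0]
contact_force: [0.1, 0.1, -0.4]
gripper_width: 0.0852
gripper_force: 0.0
clock: 32.2
tool_pos: [0.6104, -0.1092, 0.1594]
tool_rot: [-2.626, -1.723, 0.001]
contact_force: [0.3, 0.7, 0.2]
gripper_width: 0.0853
gripper_force: 0.0
(array([ 610.8, -108.2]), array([85.9, 45.8]), 66.6)
4994 (array([ 611.5, -110. ]), array([136.1,  93.4]), 66.7)
go [ 222.3 -111.8   -1.2] turn -0.949 alt 2.192 j7 -0.15
```

The oblong pot is centred within 2 mm and aligned. The round pot is about 3 mm off in y, so I'll close the gripper centred on the saucer with the fingers along y to bring it to the middle.

```bash
python3 -m pendant '[[[10,-5,0,0.06],[35,-18,0,0.18],[66,-33,0,0.3],[98,-49,0,0.42],[130,-65,0,0.54],[162,-81,0,0.66],[190,-96,0,0.78],[210,-106,0,0.88]]]'; python3 -m pendant '[[[0,0,0,0.06],[0,0,0,0.06],[0,0,0,0.06],[0,0,0,0.06]]]'; python3 -c "
from h import *
go(596.2,136.7,160,90)"
```

```text
clock: 32.92
tool_pos: [0.5956, 0.1293, 0.1582]
tool_rot: [-3.111, -0.435, 0.005]
contact_force: [0.8, -0.4, 0.4]
gripper_width: 0.0854
gripper_force: 0.0
clock: 33.25
tool_pos: [0.5969, 0.1239, 0.1595]
tool_rot: [3.122, 0.347, -0.002]
contact_force: [-0.4, -0.7, 0.0]
gripper_width: 0.0854
gripper_force: 0.0
go [  2.1 -12.6  -0.6] turn 0.221 alt -2.92 j7 -1.45
```

```bash
python3 -m pendant '[[[1,-5,0,0.08],[2,-10,0,0.16],[2,-12.5,0,0.22],[2,-12.5,0,0.22],[2,-12.5,0,0.22],[2,-12.5,0,0.22],[2,-12.5,0,0.22],[2,-12.5,0,0.22]]]'; python3 -c "
from h import *
go(596.2,136.7,23,90)"
```

```text
clock: 33.92
tool_pos: [0.5965, 0.1375, 0.1604]
tool_rot: [-3.142, -0.002, -0.0]
contact_force: [0.6, -0.6, -0.1]
gripper_width: 0.0855
gripper_force: 0.0
go [ -0.3   0.8 137.4] turn 0.001 alt -3.14 j7 -1.68
```

```bash
python3 -m pendant '[[[0,0.5,20,0],[0,1,50,0],[0,1,80,0],[0,1,105,0],[0,1,122,0],[0,1,133,0],[0,1,137,0],[0,1,137,0]]]' && python3 -m pendant '[[[0,0,0,0],[0,0,0,0],[0,0,0,0],[0,0,0,0],[0,0,0,0],[0,0,0,0],[0,0,0,0]]]' 0.4 && python3 -m pendant '[[[0,0,0,0],[0,0,0,0],[0,0,0,0],[0,0,0,0],[0,0,0,0],[0,0,0,0]]]' 1 && python3 -m pendant '[[[0,0,-15,0],[0,0,-45,0],[0,0,-80,0],[0,0,-115,0],[0,0,-150,0],[0,0,-180,0],[0,0,-190,0],[0,0,-190,0]]]'; python3 - <<'E'
from h import *
W=tool()@camera_model("wrist")["T_tool_cam"];p,d=get_image("wrist");C=cloud(d,"wrist",W);hsv=cv2.cvtColor(p,cv2.COLOR_RGB2HSV)
r=np.hypot(C[...,0]-.5965,C[...,1]-.137)
m=(C[...,2]>.064)&(C[...,2]<.086)&(d>0)&(hsv[...,1]>100)&(r<.06);print(rect(cast(np.argwhere(m)[:,::-1],"wrist",.075,W)))
m=(C[...,2]<.03)&(C[...,2]>.003)&(d>0)&(hsv[...,1]<90)&(r<.075)
P=cast(np.argwhere(m)[:,::-1],"wrist",.012,W);print(rect(P),cv2.minEnclosingCircle((P[:,:2]*1000).astype(np.float32)))
p,d=get_image("scene");cv2.imwrite("pics/scene5.png",p[...,::-1])
E
```

```text
clock: 34.58
tool_pos: [0.5962, 0.1368, 0.0229]
tool_rot: [3.141, 0.001, -0.001]
contact_force: [-0.2, 0.6, 0.1]
gripper_width: 0.0857
gripper_force: 0.0
clock: 35.17
tool_pos: [0.5976, 0.1373, 0.0251]
tool_rot: [-3.14, -0.001, -0.004]
contact_force: [-0.7, 0.1, 6.7]
gripper_width: 0.0623
gripper_force: 66.0
clock: 35.67
tool_pos: [0.5963, 0.1371, 0.0232]
tool_rot: [-3.142, -0.001, 0.0]
contact_force: [0.3, -0.2, 1.5]
gripper_width: 0.0854
gripper_force: 0.0
clock: 36.33
tool_pos: [0.5978, 0.1372, 0.2164]
tool_rot: [-3.139, -0.001, -0.007]
contact_force: [-0.2, 0.1, -0.4]
gripper_width: 0.0854
gripper_force: 0.0
(array([598.2, 137. ]), array([62.9, 62.8]), -45.3)
(array([597.9, 135.2]), array([117.4, 116.9]), -87.2) ((597.6923828125, 135.070556640625), 59.14577102661133)
```

View pics/scene5.png

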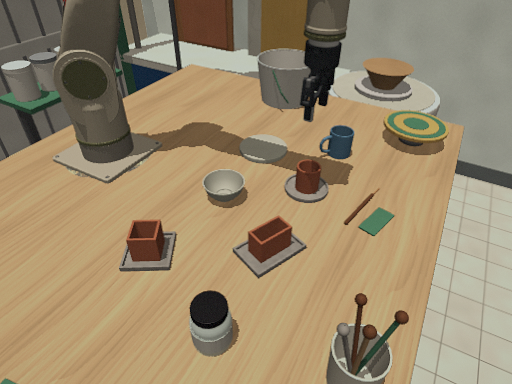

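The scene view shows all three pots upright in their own saucers: round (308,180), oblong (270,240) and square (147,242). The bowl, mug and jar are untouched and the gripper is clear. I'm handing in.

```bash
python3 -m pendant '[[[0,0,0,0],[0,0,0,0],[0,0,0,0]]]'; python3 -c "
from workcell import hand_in
print(hand_in())"
```

```text
clock: 36.68
tool_pos: [0.5959, 0.1369, 0.212]
tool_rot: [3.141, 0.001, -0.003]
contact_force: [0.2, 0.3, 0.3]
gripper_width: 0.0851
gripper_force: 0.0
the job is handed in; nothing more can be done
None
```

I handed the job in at about 37 s: each pot stands upright in its own saucer, measured within about 2 mm of centre, with the square and oblong pots lined up and the bowl, mug and jar untouched (the judge's result was not shown).

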